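# Return the plaster spatula to the tool cup

### The arm

A 6-joint arm with a two-finger parallel gripper is mounted at the origin on the work surface. World frame = base frame: x ahead of the robot, y to its left, z up, the work surface at z = 0. Lengths are in m, angles in rad, forces in N, time in s.
With the tool pointing down it reaches from about 0.425 to 0.925 m from the base axis. Payload 12.5 kg.
Tool frame: the origin (TCP) lies on the centre line of the jaws, within the pads' length; the fingertips stand 25 mm ahead of it and the grasp point (between the pads) lies 6 mm ahead of it; z points along the fingers, y is the direction in which the jaws open and shut (so a half turn about z gives the same grasp; the last joint's range is limited). The gripper opens to 85 mm and grips with 20 to 120 N. Pads are 22 mm wide; open, the fingers measure 114 mm over their backs; the gripper's body (76 mm by 85 mm) begins 54 mm behind the grasp point. The pads swing forward as they close: fully open they stand 13 mm farther back than shut.
Start: joints at [-1.24, 0.491, 1.559, -0, 1.092, -0.106], TCP at [0.264, -0.566, 0.256] pointing down, gripper open.
Joint ranges: [-3.1, 3.1], [-0.84, 2.19], [0.05, 2.79], [-1.13, 4.28], [0.06, 2.93], [-2.69, 2.69]. Speed limits (rad/s): [2.22, 2.22, 2.79, 3.14, 3.14, 3.14].

### API

Orientations are given as a 3x3 rotation matrix whose columns are the frame's x, y, z axes.
In Python, from plant import ctrl gives the robot as it stands. The module is installed in compiled form; this text tells all that it offers.
- The arm moves only by the tool jog_arm, never from a script. Its argument "targets" is a list of rows, each an object with "slide": the shift along the tool's x, y, z in m, a list of three; "twist": the turn about the tool's z in rad. A call has 1 to 8 rows; each row shifts and turns the commanded pose from where the row before left it, along the tool's axes as they then stand; what a row does not reach is not made up. A row lasts 1/12 s, in which the tool goes at most 41.7 mm and 7.16 degrees, less where a joint would pass 70% of its speed; a pose out of reach is approached as far as the arm can. A call is refused whole if a number of a shift passes 0.0417 or a number of a turn 0.125, either way. A call with a gripper value outside its range is refused whole. "claw" is the gripper's target within -1 to 1 (shut at 1, half-way at 0, fully open at -1), set as the call begins (left out, the last holds). The fingers move at their own pace and stop on an object; "force" is the grip in N (left out, the last holds). Time passes only in rows, so rows that do not move let the fingers close. It gives the time, the measured TCP pose, the force and the opening at its end, in the units of the state.
- ctrl.get_obs(): the state, without advancing time (a new reading comes with each control period).
- ctrl.read_camera(name): name is "side" or "top" or "wrist"; returns a dict with "pixels" (480x640x3 uint8, blue, green, red), "depth" (480x640 float32, m along the optical axis (not along the pixel's ray), 0 where there is no reading), "K" (3x3 intrinsics, pixels), "world_from_camera" (4x4, takes a point from camera to world coordinates). Camera axes: x right, y down, z forward; pixel columns grow to the right and rows downward; lengths in m; the calibration is good to about 2 mm. A picture is of the moment at which its call begins.
- ctrl.finish_job(): hands the job in, once; it reports no verdict.
The state is a dict: "t": time; "joints": joint angles; "dq": joint speeds; "effort": joint torques, N m; "eef_pos": TCP position; "tool_rot": TCP orientation; "wrist_force": force on the tool from outside, world axes, zero at the start; "torque": the same for the moment, N m; "width": finger opening in m.
Only numpy, scipy, OpenCV 4.12 (cv2) and the standard library are available. Lean on these libraries where they do the work, as an engineer would, in place of code of your own. Each camera call takes 0.05 s, during which the arm holds its last target. There are 200 camera calls.

### The job

The rinsed tools stand in the white drip block on the dental bench. Take the plaster spatula, the one with the broad round-ended blade, and stand it in the narrow steel tool cup, handle down and blade up; lower it to near the bottom of the cup before letting go. Leave the other two tools in the block, and the cup standing where it is.

Things in the scene. Friction and masses are not known exactly. Their poses are not given: they have to be found in the camera images.
- spatula: Plaster spatula, 165 mm tall, about 60 g, upright in one hole (any) of the fixed white drip block, 45 mm high, holes 35 mm deep with 2 mm play: a straight lift frees it. Wooden handle 14 mm diameter, to 122 mm above the foot (grip just under its top); 15 mm collar; flat steel blade 32 wide, 4 thick, round-ended, from 128 to 165 mm. Origin: centre of the flat foot; z up the handle; x square to the blade.
- tool_cup: Narrow straight-sided steel cup, empty, loose but weighted (about 0.4 kg): outer diameter 50 mm, inner diameter 44 mm, 75 mm high, floor 6 mm thick. Origin: centre of its underside on the bench; z up through the mouth. A tool standing in it may lean on the rim, up to about 25 degrees.
- wax_knife: A bystander in the same drip block (60 x 200 mm, its three holes 75 mm apart in a straight row along its length): same round wooden handle (14 mm diameter, 122 mm long, upright), but a narrow blade 8 mm wide and 3 mm thick; 165 mm tall, so its top is 175 mm above the bench. Origin: centre of the handle's foot; z runs up the handle. It stays in the block.
- ball_tool: A bystander in the same drip block (60 x 200 mm, its three holes 75 mm apart in a straight row along its length): same round wooden handle (14 mm diameter, 122 mm long, upright), but a thin steel rod that ends in a 16 mm ball; 165 mm tall, so its top is 175 mm above the bench. Origin: centre of the handle's foot; z runs up the handle. It stays in the block.
Not all that is in view belongs to the job. What is shaped like the spatula but orange is not meant.

How it is judged:
On the way, in this order (a step that is already met when the one before it is completed fails the run):
1. the fingers hold the spatula clear of the drip block (contact force between the fingers and spatula above 0.5 N and height (world z) of spatula above 0.05 m), for 0.1 s.
2. the spatula's foot is inside the cup, within 30 mm of the cup's underside (24 mm of its floor), still held by the fingers (contact force between the fingers and spatula above 0.5 N and z of spatula in the frame of tool_cup below 0.03 m and horizontal distance between spatula and tool_cup below 0.022 m), for 0.1 s.
At the end, for the whole second after the job is handed in: Spatula at rest in the cup, foot down: foot within 22 mm of the cup's axis, under 20 mm above its underside, within 30 degrees of upright. Cup level (6 degrees) on the bench, under 50 mm from its start. Wax knife and ball tool still in the block (within 20 mm) (horizontal distance between spatula and tool_cup below 0.022 m and z of spatula in the frame of tool_cup below 0.02 m and angle between spatula's own z axis and vertical below 0.52 rad and angle between tool_cup's own z axis and vertical below 0.1 rad and height (world z) of tool_cup below 0.01 m and distance of tool_cup from where it was at the start of the episode below 0.05 m and distance of each of wax_knife, ball_tool from where it was at the start of the episode below 0.02 m and linear speed of spatula below 0.03 m/s); the robot touches nothing.
It fails at once if another tool is pulled out of the drip block (distance of any of wax_knife, ball_tool from where it was at the start of the episode above 0.025 m).
It fails at once if the cup is knocked over (angle between tool_cup's own z axis and vertical above 0.5 rad).
It also fails if it takes over 38 s, if anything falls off the work surface, if the arm or the gripper's body presses on something with over 40 N, if the wrist force passes 120 N, or if a joint passes its speed limit or range.

## Working session

There is one attempt and no reset: what is moved stays moved. The work goes in short steps, Python scripts to look and compute and a tool call to move; the robot and the scene stay as the last step left them, time stands still between calls to the robot, and variables do not carry over. Pictures are saved under pics/ and viewed, about 8 in all and at most 12, crops included, and the job is handed in when it is done.

Besides the shell and the picture viewer there is one more tool, called after "Call:" by a JSON object that holds its "name" and its "arguments". jog_arm: Moves the arm, as the interface text tells. Its arguments: {"type":"object","properties":{"targets":{"type":"array","items":{"type":"object","properties":{"slide":{"type":"array","items":{"type":"number"}},"twist":{"type":"number"}}}},"claw":{"type":"number"},"force":{"type":"number"}},"required":["targets"]}

```bash
mkdir -p pics
cat > h.py <<'E'
import numpy as np, cv2
from plant import ctrl
def pts(c):
    K=c["K"];d=c["depth"];v,u=np.indices(d.shape)
    p=np.stack([(u-K[0,2])/K[0,0]*d,(v-K[1,2])/K[1,1]*d,d,np.ones_like(d)],-1)
    return (p@c["world_from_camera"].T)[...,:3]
E
python3 - <<'E'
from h import *
for n in("top","side"):
    c=ctrl.read_camera(n);np.savez(f"{n}0.npz",**c);cv2.imwrite(f"pics/{n}0.png",c["pixels"])
    print(n,c["K"],c["world_from_camera"])
o=ctrl.get_obs();print(o)
E
```

```text
top [[444.84208014   0.         324.09745498]
 [  0.         444.84208014 240.44768797]
 [  0.           0.           1.        ]] [[-0.04681905 -0.97724344  0.20688943  0.37016882]
 [-0.99889543  0.04662999 -0.00579285  0.02915317]
 [-0.00398623 -0.20693212 -0.97834718  0.90655816]
 [ 0.          0.          0.          1.        ]]
side [[518.00822445   0.         325.16197839]
 [  0.         518.00822445 243.49527212]
 [  0.           0.           1.        ]] [[ 0.94814169 -0.14400855  0.28335291  0.32292598]
 [-0.31783434 -0.43781529  0.84101076 -0.61110139]
 [ 0.00294349 -0.88745665 -0.46088179  0.39485357]
 [ 0.          0.          0.          1.        ]]
{'t': 0.1, 'joints': array([-1.23956701e+00,  4.91508543e-01,  1.55941508e+00,  4.94287622e-06,
        1.09169537e+00, -1.05595471e-01]), 'dq': array([ 1.24114350e-03, -2.33498917e-03, -2.91931174e-03,  6.43068686e-04,
        5.80611959e-05, -1.12960155e-03]), 'effort': array([ 6.70225872e-04, -6.19447875e+01, -2.62025321e+01, -1.07954111e-04,
        2.92164332e-03,  2.01353907e-05]), 'eef_pos': array([ 0.26437925, -0.56612604,  0.25577125]), 'tool_rot': array([[ 9.06100534e-01,  4.23062305e-01, -3.29625635e-04],
       [ 4.23062419e-01, -9.06100019e-01,  9.71983455e-04],
       [ 1.12535767e-04, -1.02016695e-03, -9.99999473e-01]]), 'wrist_force': array([-1.21060637, -0.0059968 ,  0.72424615]), 'torque': array([ 0.02444199, -0.02366912, -0.00125386]), 'width': 0.08534919507754814}
```

View pics/top0.png

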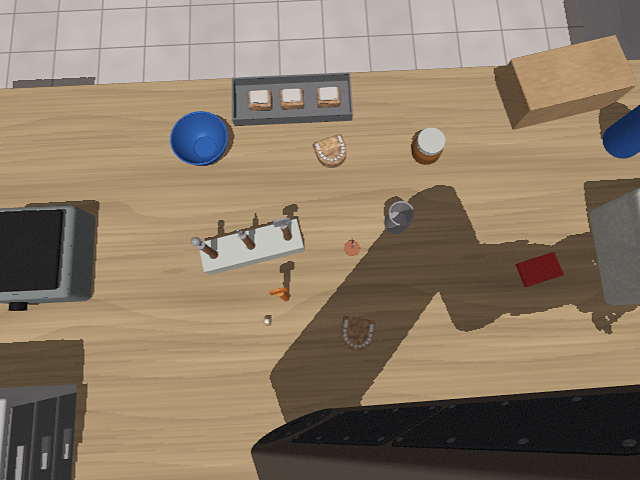

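View pics/side0.png

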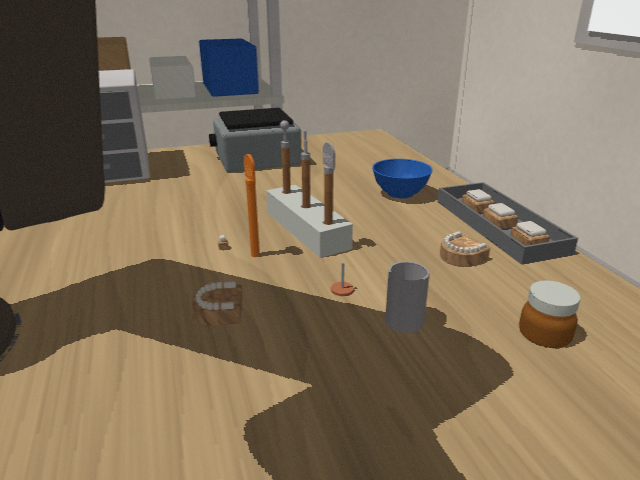

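The top view shows the white block (about 200–303, 220–270), with the spatula in its right-hand hole (blade near 285,224) and the cup at (400,215). The side view puts the spatula at (329,150–220) and the cup at (407,297). An orange decoy stands at (252,205), and a red pin at (343,280) lies between the block and the cup. Next I'll measure with depth.

Run:
```python
from h import *
from scipy.optimize import least_squares
P={n:pts(dict(np.load(n+"0.npz"))) for n in("top","side")}
I={n:np.load(n+"0.npz")["pixels"].astype(int) for n in P}
def roi(n,u0,u1,v0,v1):
    m=np.zeros((480,640),bool);m[v0:v1,u0:u1]=1;return m
# block top
for n,r in(("top",(190,315,205,285)),("side",(255,360,180,255))):
    m=roi(n,*r)&(abs(P[n][...,2]-.045)<.006)
    q=P[n][m];rc=cv2.minAreaRect(q[:,:2].astype(np.float32)*1000);print(n,"block",len(q),q[:,2].mean(),rc)
    print(cv2.boxPoints(rc))
# spatula in side
for nm,r,n in(("spat",(312,345,140,225),"side"),("spat_t",(268,300,215,245),"top"),("mid",(295,315,128,200),"side"),("ball",(275,295,118,185),"side")):
    p=P[n][roi(n,*r)]; 
    for a,b in((.06,.08),(.08,.1),(.1,.12),(.12,.135),(.14,.178)):
        q=p[(p[:,2]>a)&(p[:,2]<b)]
        if len(q)<4: continue
        q=q[(np.abs(q[:,:2]-np.median(q[:,:2],0))<.025).all(1)]
        print(nm,a,len(q),np.round(q.mean(0),4), "min",np.round(q.min(0),4),"max",np.round(q.max(0),4))
    
# cup
for n,r in(("side",(380,435,258,335)),("top",(380,418,195,240))):
    p=P[n][roi(n,*r)];q=p[(p[:,2]>.012)&(p[:,2]<.08)]
    if n=="top": q=p[(p[:,2]>.068)&(p[:,2]<.082)]
    f=least_squares(lambda x:np.abs(np.hypot(*(q[:,:2]-x).T)-.0235)if n=="top" else np.hypot(*(q[:,:2]-x).T)-.025,q[:,:2].mean(0)+[0,.01],loss="soft_l1",f_scale=.002)
    print(n,"cup",len(q),f.x,f.cost,q.min(0),q.max(0))
```

```text
top block 2579 0.044710815704596986 ((550.503662109375, 169.45751953125), (60.66788864135742, 200.181884765625), 11.498885154724121)
[[500.82556 261.49246]
 [540.73157  65.32851]
 [600.18176  77.42258]
 [560.27576 273.58655]]
side block 1699 0.044424147728290196 ((510.68408203125, 160.84886169433594), (146.51995849609375, 204.17623901367188), 11.640832901000977)
[[418.332    246.05511 ]
 [459.52988   46.078415]
 [603.03613   75.64261 ]
 [561.83826  275.61932 ]]
spat 0.06 103 [0.5646 0.0928 0.0698] min [0.5598 0.0881 0.0602] max [0.5716 0.1015 0.0797]
spat 0.08 118 [0.5653 0.093  0.0899] min [0.5595 0.0887 0.0803] max [0.5738 0.1018 0.1   ]
spat 0.1 107 [0.5659 0.0925 0.11  ] min [0.5595 0.0885 0.1002] max [0.574  0.0974 0.1199]
spat 0.12 86 [0.5654 0.0923 0.1276] min [0.5594 0.0888 0.12  ] max [0.5731 0.0992 0.1349]
spat 0.14 272 [0.5659 0.0944 0.1572] min [0.5618 0.0788 0.14  ] max [0.5719 0.1134 0.1751]
spat_t 0.06 19 [0.5607 0.094  0.07  ] min [0.5588 0.0892 0.0617] max [0.5671 0.1007 0.0798]
spat_t 0.08 20 [0.5611 0.0944 0.0919] min [0.5586 0.0892 0.0825] max [0.5673 0.1019 0.099
[... 747 characters left out ...]
5002 0.0707] min [0.5775 0.4948 0.0603] max [0.6104 0.5049 0.0798]
ball 0.08 86 [0.5912 0.5082 0.0881] min [0.5788 0.4965 0.0803] max [0.6114 0.527  0.0994]
ball 0.1 88 [0.5358 0.2396 0.11  ] min [0.5301 0.2349 0.1003] max [0.5428 0.2455 0.12  ]
ball 0.12 69 [0.5358 0.2391 0.1278] min [0.5296 0.233  0.1202] max [0.5432 0.2476 0.135 ]
ball 0.14 106 [0.5363 0.2404 0.1621] min [0.5294 0.2338 0.14  ] max [0.5445 0.2479 0.1749]
side cup 2394 [ 0.59371171 -0.12701867] 0.0024084277224845746 [ 0.56795116 -0.15346082  0.01205462] [ 0.61884636 -0.10239423  0.07606012]
top cup 161 [ 0.59297931 -0.12778458] 7.668222436663039e-05 [ 0.56863054 -0.15254156  0.06808509] [ 0.61826262 -0.10350585  0.07862904]
```

Run:
```python
from h import *
for n,r in(("side",(312,345,140,225)),("top",(268,300,215,245))):
    p=pts(dict(np.load(n+"0.npz")))[r[2]:r[3],r[0]:r[1]].reshape(-1,3)
    q=p[(p[:,2]>.145)&(p[:,2]<.178)];q=q[(abs(q[:,:2]-[.5655,.0958])<.025).all(1)]
    l=cv2.fitLine(q[:,:2].astype(np.float32),cv2.DIST_HUBER,0,.001,.001).ravel();print(n,l,"width dir deg",np.degrees(np.arctan2(l[1],l[0])),q[:,2].max())
```

```text
side [ 0.18781155 -0.9822051   0.56622463  0.09136615] width dir deg -79.1749 0.17512979077669108
top [ 0.18595268 -0.9825587   0.5635228   0.09944681] width dir deg -79.28332 0.17579543611147164
```

Call:
{"name": "jog_arm", "arguments": {"targets": [{"slide": [0,0,0],"twist": -0.12},{"slide": [0,0,0],"twist": -0.12},{"slide": [0,0,0],"twist": -0.12},{"slide": [0,0,0],"twist": -0.12},{"slide": [0,0,0],"twist": -0.12},{"slide": [0,0,0],"twist": -0.12},{"slide": [0,0,0],"twist": -0.12},{"slide": [0,0,0],"twist": -0.12}], "claw": -1}}

```text
t: 0.77
eef_pos: [0.2644, -0.5662, 0.256]
tool_rot: [[0.167, 0.986, -0.0], [0.986, -0.167, 0.001], [0.001, -0.0, -1.0]]
wrist_force: [-0.0, 0.4, 0.6]
width: 0.0853
```

Call:
{"name": "jog_arm", "arguments": {"targets": [{"slide": [0,0,0],"twist": -0.12},{"slide": [0,0,0],"twist": -0.12},{"slide": [0,0,0],"twist": -0.12},{"slide": [0.033,0.0233,0],"twist": 0},{"slide": [0.033,0.0233,0],"twist": 0},{"slide": [0.033,0.0233,0],"twist": 0},{"slide": [0.033,0.0233,0],"twist": 0},{"slide": [0.033,0.0233,0],"twist": 0}]}}

```text
t: 1.43
eef_pos: [0.3486, -0.3808, 0.256]
tool_rot: [[-0.184, 0.983, -0.0], [0.983, 0.184, 0.0], [0.0, -0.0, -1.0]]
wrist_force: [1.2, -0.6, -0.0]
width: 0.0851
```

Call:
{"name": "jog_arm", "arguments": {"targets": [{"slide": [0.033,0.0233,0],"twist": 0},{"slide": [0.033,0.0233,0],"twist": 0},{"slide": [0.033,0.0233,0],"twist": 0},{"slide": [0.033,0.0233,0],"twist": 0},{"slide": [0.033,0.0233,0],"twist": 0},{"slide": [0.033,0.0233,0],"twist": 0},{"slide": [0.033,0.0233,0],"twist": 0},{"slide": [0.033,0.0233,0],"twist": 0}]}}

```text
t: 2.1
eef_pos: [0.4831, -0.0867, 0.2563]
tool_rot: [[-0.185, 0.983, -0.0], [0.983, 0.185, -0.0], [-0.0, -0.0, -1.0]]
wrist_force: [1.7, -1.2, 1.5]
width: 0.0851
```

Call:
{"name": "jog_arm", "arguments": {"targets": [{"slide": [0.033,0.0233,0],"twist": 0},{"slide": [0.033,0.0233,0],"twist": 0},{"slide": [0.033,0.0233,0],"twist": 0},{"slide": [0,0,0],"twist": 0},{"slide": [0,0,0],"twist": 0},{"slide": [0,0,0],"twist": 0}]}}

```text
t: 2.6
eef_pos: [0.5328, 0.0214, 0.2559]
tool_rot: [[-0.186, 0.983, -0.001], [0.983, 0.186, -0.0], [-0.0, -0.001, -1.0]]
wrist_force: [-0.2, 0.6, 0.4]
width: 0.0852
```

```bash
cat > g.py <<'E'
from h import *
import sys
o=ctrl.get_obs();R=o["tool_rot"];T=np.array([float(a) for a in sys.argv[1:4]])
print("t",o["t"],"pos",o["eef_pos"].round(4),"slide",(R.T@(T-o["eef_pos"])).round(4),"yhead",np.degrees(np.arctan2(R[1,1],R[0,1])).round(2),"tilt",R[:,2].round(4),o["wrist_force"].round(2),"w",o["width"])
E
python3 g.py .5655 .0958 .129
python3 - <<'E'
from h import *
cv2.imwrite("pics/w1.png",ctrl.read_camera("wrist")["pixels"])
E
```

```text
t 2.6 pos [0.5328 0.0214 0.2559] slide [0.067  0.0461 0.1269] yhead 10.7 tilt [-1.e-03 -2.e-04 -1.e+00] [-0.2   0.62  0.37] w 0.0852477106100656
```

View pics/w1.png

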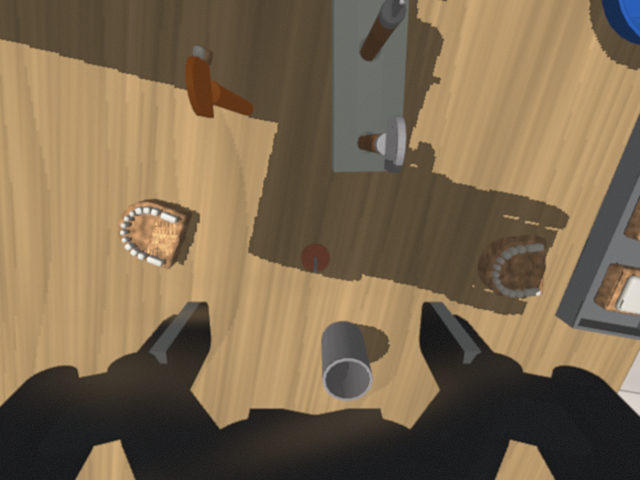

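The wrist view shows the spatula at (390,142), with its blade edge-on to the jaw direction, so the yaw is right. I'll move over it and re-measure.

Call:
{"name": "jog_arm", "arguments": {"targets": [{"slide": [0.0335,0.023,0],"twist": 0},{"slide": [0.0335,0.023,0],"twist": 0},{"slide": [0,0,0],"twist": 0},{"slide": [0,0,0],"twist": 0}]}}

```text
t: 2.98
eef_pos: [0.566, 0.0957, 0.256]
tool_rot: [[-0.185, 0.983, -0.0], [0.983, 0.185, -0.0], [-0.0, -0.0, -1.0]]
wrist_force: [0.5, -0.1, -0.2]
width: 0.0856
```

```bash
python3 g.py .5655 .0958 .129
python3 - <<'E'
from h import *
c=ctrl.read_camera("wrist");cv2.imwrite("pics/w2.png",c["pixels"])
p=pts(c).reshape(-1,3)
for a,b in((.06,.09),(.09,.13),(.145,.18)):
    q=p[(p[:,2]>a)&(p[:,2]<b)&(np.abs(p[:,:2]-[.5655,.0958])<.03).all(1)]
    if len(q):print(a,len(q),q.mean(0),q.min(0),q.max(0))
E
```

```text
t 2.9833 pos [0.566  0.0957 0.256 ] slide [ 0.0002 -0.0005  0.127 ] yhead 10.69 tilt [-4.e-04 -2.e-04 -1.e+00] [ 0.46 -0.06 -0.21] w 0.0855510854955015
0.06 108 [0.56534708 0.10333904 0.07568211] [0.55961505 0.09668306 0.06086808] [0.57314796 0.1051261  0.08949783]
0.09 139 [0.56550396 0.10294226 0.10818601] [0.55963204 0.09688564 0.09009113] [0.57325818 0.10496153 0.12808096]
0.145 377 [0.56565929 0.10268583 0.17080495] [0.56177743 0.08450138 0.14507077] [0.57088966 0.113886   0.17738444]
```

View pics/w2.png

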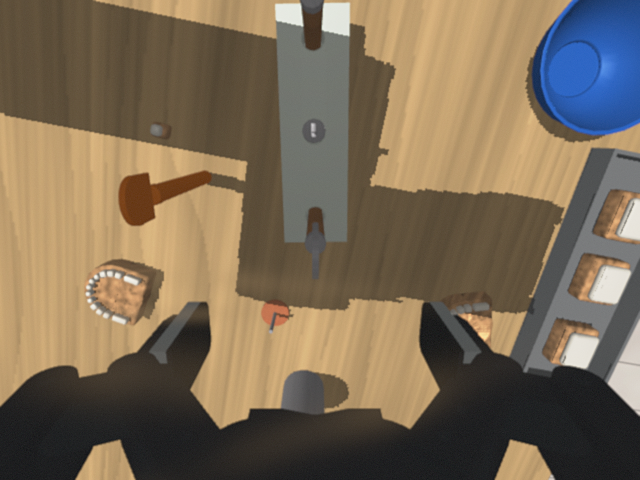

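The view confirms the spatula (316,245) is centred between the jaws and the decoy (140,195) is well outside them. Lowering now.

Call:
{"name": "jog_arm", "arguments": {"targets": [{"slide": [0.001,0,0.035],"twist": 0},{"slide": [0,0,0.035],"twist": 0},{"slide": [0,0,0.03],"twist": 0},{"slide": [0,0,0.015],"twist": 0},{"slide": [0,0,0.008],"twist": 0},{"slide": [0,0,0],"twist": 0},{"slide": [0,0,0],"twist": 0}]}}

```text
t: 3.62
eef_pos: [0.566, 0.0958, 0.134]
tool_rot: [[-0.184, 0.983, 0.001], [0.983, 0.184, -0.0], [-0.0, 0.0, -1.0]]
wrist_force: [0.0, 0.3, 1.0]
width: 0.0853
```

Call:
{"name": "jog_arm", "arguments": {"targets": [{"slide": [0,0,0.002],"twist": 0},{"slide": [0,0,0.002],"twist": 0},{"slide": [0,0,0],"twist": 0},{"slide": [0,0,0],"twist": 0}]}}

```text
t: 3.95
eef_pos: [0.5659, 0.0968, 0.1298]
tool_rot: [[-0.185, 0.983, 0.001], [0.983, 0.185, -0.0], [-0.0, 0.001, -1.0]]
wrist_force: [-0.0, 0.3, -0.3]
width: 0.0854
```

Call:
{"name": "jog_arm", "arguments": {"targets": [{"slide": [0,0,0],"twist": 0},{"slide": [0,0,0],"twist": 0},{"slide": [0,0,0],"twist": 0},{"slide": [0,0,0],"twist": 0},{"slide": [0,0,0],"twist": 0},{"slide": [0,0,0],"twist": 0},{"slide": [0,0,0],"twist": 0},{"slide": [0,0,0],"twist": 0}], "claw": 1, "force": 50}}

```text
t: 4.62
eef_pos: [0.5659, 0.0968, 0.1294]
tool_rot: [[-0.185, 0.983, 0.0], [0.983, 0.185, -0.0], [-0.0, 0.0, -1.0]]
wrist_force: [0.3, 0.8, 0.3]
width: 0.0135
```

```bash
python3 g.py .5655 .0958 .229
python3 - <<'E'
from h import *
a=ctrl.read_camera("side")["pixels"][90:290,180:440];cv2.imwrite("pics/s3.png",cv2.resize(a,None,fx=3,fy=3))
E
```

```text
t 4.6167 pos [0.5659 0.0968 0.1294] slide [-0.001  -0.0005 -0.0996] yhead 10.66 tilt [ 3.e-04 -1.e-04 -1.e+00] [0.26 0.77 0.3 ] w 0.013457121623327909
```

View pics/s3.png

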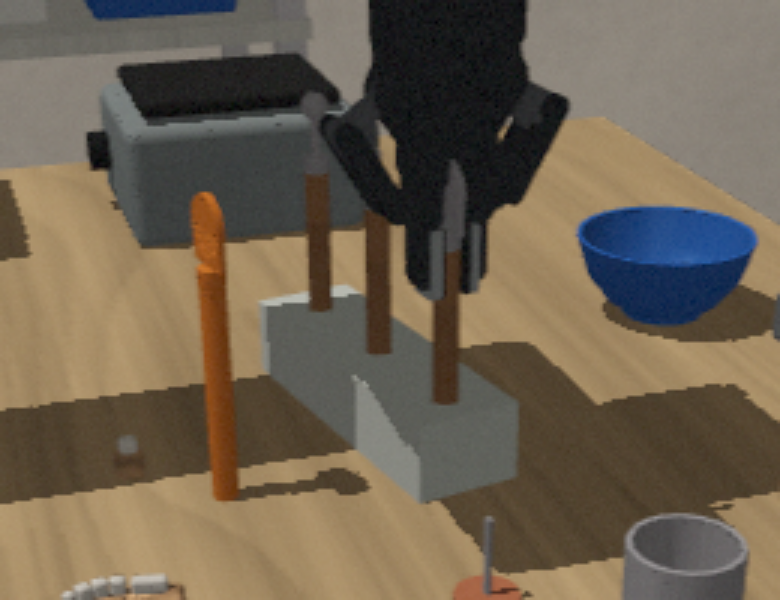

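The fingers hold the handle top at (447,265), upright, with an opening of 13.5 mm. Lifting.

Call:
{"name": "jog_arm", "arguments": {"targets": [{"slide": [0,0,-0.01],"twist": 0},{"slide": [0,0,-0.015],"twist": 0},{"slide": [0,0,-0.02],"twist": 0},{"slide": [0,0,-0.02],"twist": 0},{"slide": [0,0,-0.025],"twist": 0},{"slide": [0,0,-0.02],"twist": 0},{"slide": [0,0,0],"twist": 0},{"slide": [0,0,0],"twist": 0}]}}

```text
t: 5.33
eef_pos: [0.5658, 0.0969, 0.2405]
tool_rot: [[-0.185, 0.983, 0.002], [0.983, 0.185, 0.0], [-0.0, 0.002, -1.0]]
wrist_force: [-0.2, -0.4, -2.0]
width: 0.0132
```

```bash
python3 g.py .5934 -.1274 .239
python3 - <<'E'
from h import *
c=ctrl.read_camera("side");p=pts(c);z=p[...,2]
o=ctrl.get_obs()["eef_pos"]
I=c["pixels"].astype(int);br=(I[...,2]>I[...,0]*1.4)&(I[...,2]<130)
for a,b in((.1,.13),(.13,.16),(.16,.19),(.19,.21)):
    m=(z>a)&(z<b)&(np.abs(p[...,:2]-o[:2])<.025).all(-1)
    q=p[m];print(a,len(q),q.mean(0).round(4) if len(q) else"",q.min(0).round(4)if len(q) else"")
cv2.imwrite("pics/s4.png",cv2.resize(c["pixels"][30:270,180:440],None,fx=2.5,fy=2.5))
E
```

```text
t 5.3333 pos [0.5658 0.0969 0.2405] slide [-0.2255 -0.0144  0.0016] yhead 10.66 tilt [ 0.0021  0.     -1.    ] [-0.21 -0.36 -1.98] w 0.013235756003476302
0.1 51 [0.5657 0.0922 0.1254] [0.5598 0.089  0.1208]
0.13 173 [0.5655 0.0923 0.145 ] [0.5591 0.0882 0.13  ]
0.16 179 [0.5654 0.0921 0.175 ] [0.5598 0.0879 0.1601]
0.19 124 [0.565  0.0922 0.2   ] [0.5594 0.088  0.1901]
```

View pics/s4.png

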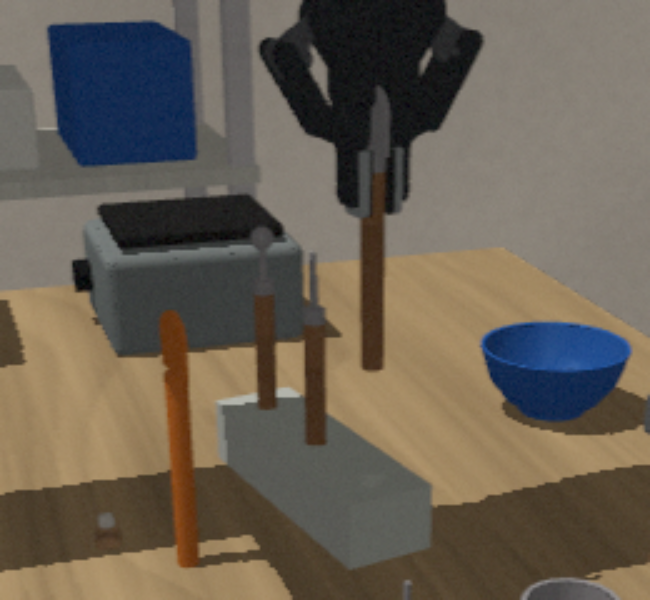

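The spatula is clear and hangs upright with its foot at z≈0.121. Moving over to the cup.

Call:
{"name": "jog_arm", "arguments": {"targets": [{"slide": [-0.015,-0.001,0],"twist": 0},{"slide": [-0.034,-0.002,0],"twist": 0},{"slide": [-0.04,-0.0025,0],"twist": 0},{"slide": [-0.04,-0.0025,0],"twist": 0},{"slide": [-0.04,-0.0025,0],"twist": 0},{"slide": [-0.035,-0.002,0],"twist": 0},{"slide": [-0.02,-0.001,0],"twist": 0},{"slide": [0,0,0],"twist": 0}]}}

```text
t: 6.05
eef_pos: [0.5938, -0.1296, 0.2376]
tool_rot: [[-0.181, 0.983, -0.002], [0.983, 0.181, 0.0], [0.0, -0.002, -1.0]]
wrist_force: [-0.5, 0.5, -0.7]
width: 0.0133
```

Call:
{"name": "jog_arm", "arguments": {"targets": [{"slide": [0,0,0],"twist": 0},{"slide": [0,0,0],"twist": 0},{"slide": [0,0,0],"twist": 0}]}}

```text
t: 6.3
eef_pos: [0.5937, -0.1247, 0.2388]
tool_rot: [[-0.186, 0.983, -0.001], [0.983, 0.186, 0.0], [0.001, -0.001, -1.0]]
wrist_force: [-0.2, 0.3, -0.6]
width: 0.0132
```

```bash
python3 g.py .5939 -.1257 .130
python3 - <<'E'
from h import *
c=ctrl.read_camera("side");p=pts(c);z=p[...,2]
o=ctrl.get_obs()["eef_pos"]
for a,b in((.08,.13),(.13,.16),(.16,.19),(.19,.21)):
    m=(z>a)&(z<b)&(np.abs(p[...,:2]-o[:2])<.025).all(-1)
    q=p[m];print(a,len(q),q.mean(0).round(4) if len(q) else"",q.min(0).round(4)if len(q) else"",q.max(0).round(4)if len(q) else"")
cv2.imwrite("pics/s5.png",cv2.resize(c["pixels"][90:350,300:520],None,fx=2.3,fy=2.3))
E
```

```text
t 6.3 pos [ 0.5937 -0.1247  0.2388] slide [-1.100e-03  1.000e-04  1.088e-01] yhead 10.72 tilt [-9.e-04  4.e-04 -1.e+00] [-0.21  0.35 -0.57] w 0.013176547459191267
0.08 95 [ 0.5918 -0.1287  0.1245] [ 0.5871 -0.1319  0.1183] [ 0.6005 -0.1222  0.1299]
0.13 285 [ 0.5916 -0.1286  0.1451] [ 0.5864 -0.1326  0.1301] [ 0.6011 -0.1214  0.16  ]
0.16 307 [ 0.5916 -0.1286  0.1752] [ 0.5863 -0.1327  0.1601] [ 0.6005 -0.12    0.19  ]
0.19 217 [ 0.5915 -0.1286  0.2002] [ 0.5863 -0.1323  0.19  ] [ 0.5997 -0.1211  0.21  ]
```

View pics/s5.png

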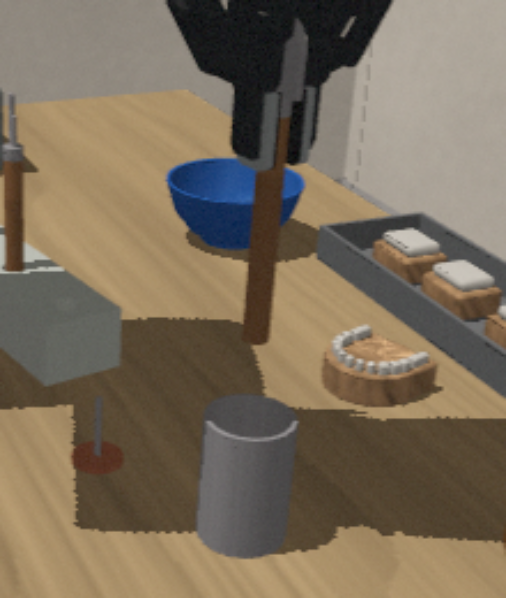

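The spatula hangs centred above the cup mouth (250,415), with its foot at z≈0.118. Lowering.

Call:
{"name": "jog_arm", "arguments": {"targets": [{"slide": [-0.0015,0,0.01],"twist": 0},{"slide": [0,0,0.02],"twist": 0},{"slide": [0,0,0.02],"twist": 0},{"slide": [0,0,0.02],"twist": 0},{"slide": [0,0,0.02],"twist": 0},{"slide": [0,0,0.01],"twist": 0},{"slide": [0,0,0],"twist": 0},{"slide": [0,0,0],"twist": 0}]}}

```text
t: 7.02
eef_pos: [0.5943, -0.127, 0.1392]
tool_rot: [[-0.185, 0.983, -0.001], [0.983, 0.185, 0.0], [0.0, -0.001, -1.0]]
wrist_force: [-0.0, -0.2, -0.1]
width: 0.0132
```

Call:
{"name": "jog_arm", "arguments": {"targets": [{"slide": [0,0,0.003],"twist": 0},{"slide": [0,0,0.003],"twist": 0},{"slide": [0,0,0.002],"twist": 0},{"slide": [0,0,0],"twist": 0},{"slide": [0,0,0],"twist": 0},{"slide": [0,0,0],"twist": 0}]}}

```text
t: 7.52
eef_pos: [0.5943, -0.1273, 0.1315]
tool_rot: [[-0.185, 0.983, 0.0], [0.983, 0.185, -0.0], [-0.0, 0.0, -1.0]]
wrist_force: [0.7, 0.5, -1.4]
width: 0.0129
```

Call:
{"name": "jog_arm", "arguments": {"targets": [{"slide": [0,0,0.002],"twist": 0},{"slide": [0,0,0.002],"twist": 0},{"slide": [0,0,0.001],"twist": 0},{"slide": [0,0,0],"twist": 0},{"slide": [0,0,0],"twist": 0}]}}

```text
t: 7.93
eef_pos: [0.5942, -0.1273, 0.1262]
tool_rot: [[-0.185, 0.983, -0.0], [0.983, 0.185, -0.0], [0.0, -0.0, -1.0]]
wrist_force: [0.4, 0.5, -1.4]
width: 0.0128
```

```bash
python3 g.py .5943 -.1273 .2565
python3 - <<'E'
from h import *
c=ctrl.read_camera("side");p=pts(c);z=p[...,2]
m=(z>.078)&(z<.1)&(np.abs(p[...,:2]-[.5935,-.1272])<.025).all(-1);q=p[m]
print(len(q),q.mean(0),q.min(0),q.max(0))
cv2.imwrite("pics/s6.png",cv2.resize(c["pixels"][140:350,300:520],None,fx=2.5,fy=2.5))
E
```

```text
t 7.9333 pos [ 0.5942 -0.1273  0.1262] slide [-1.000e-04  1.000e-04 -1.303e-01] yhead 10.66 tilt [-2.e-04 -0.e+00 -1.e+00] [ 0.4   0.51 -1.4 ] w 0.01283722129591181
171 [ 0.59221621 -0.13148394  0.08832245] [ 0.5825968  -0.13486616  0.07801516] [ 0.60083388 -0.12290817  0.09980454]
```

View pics/s6.png

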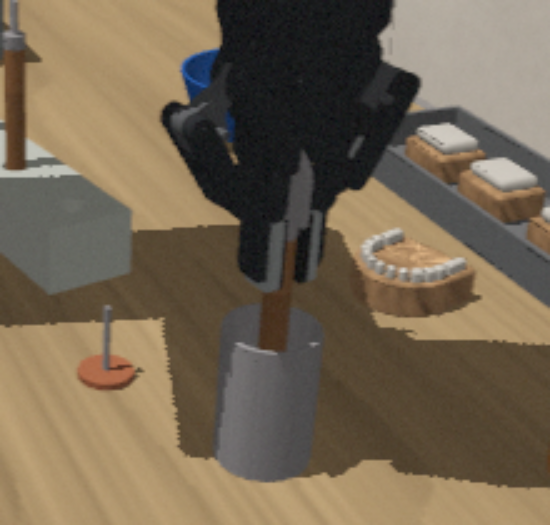

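The spatula is inside the cup, upright and at the floor. Releasing gently.

Call:
{"name": "jog_arm", "arguments": {"targets": [{"slide": [0,0,0],"twist": 0},{"slide": [0,0,0],"twist": 0},{"slide": [0,0,0],"twist": 0},{"slide": [0,0,0],"twist": 0},{"slide": [0,0,0],"twist": 0},{"slide": [0,0,0],"twist": 0}], "claw": 0.5, "force": 20}}

```text
t: 8.48
eef_pos: [0.5942, -0.1273, 0.1263]
tool_rot: [[-0.185, 0.983, 0.0], [0.983, 0.185, -0.0], [-0.0, 0.0, -1.0]]
wrist_force: [-0.5, -0.2, 0.2]
width: 0.0218
```

```bash
cat > k.py <<'E'
from h import *
import sys
c=ctrl.read_camera("side");p=pts(c);z=p[...,2]
for a,b in((.08,.1),(.1,.12),(.14,.175)):
    m=(z>a)&(z<b)&(np.abs(p[...,:2]-[.5935,-.1272])<.08).all(-1);q=p[m]
    I=c["pixels"][m].astype(int);q=q[I.max(1)>45]
    if len(q):print(a,len(q),q.mean(0).round(4),q.min(0).round(4),q.max(0).round(4))
print(ctrl.get_obs()["t"],ctrl.get_obs()["wrist_force"],ctrl.get_obs()["width"])
if len(sys.argv)>1: cv2.imwrite(sys.argv[1],cv2.resize(c["pixels"][90:350,240:520],None,fx=2.3,fy=2.3))
E
python3 k.py
```

```text
0.08 156 [ 0.5924 -0.1316  0.0897] [ 0.5874 -0.1354  0.0801] [ 0.6008 -0.1246  0.0999]
0.1 284 [ 0.5926 -0.1351  0.1106] [ 0.5692 -0.1424  0.1005] [ 0.6204 -0.1204  0.1199]
0.14 319 [ 0.5971 -0.1355  0.1538] [ 0.539  -0.1469  0.14  ] [ 0.649  -0.1086  0.1746]
8.5333 [ 0.85932759 -0.50429546 -0.16506785] 0.02131871026147687
```

Call:
{"name": "jog_arm", "arguments": {"targets": [{"slide": [0,0,0],"twist": 0},{"slide": [0,0,0],"twist": 0},{"slide": [0,0,0],"twist": 0},{"slide": [0,0,0],"twist": 0},{"slide": [0,0,0],"twist": 0},{"slide": [0,0,0],"twist": 0},{"slide": [0,0,0],"twist": 0},{"slide": [0,0,0],"twist": 0}], "claw": -1}}

```text
t: 9.2
eef_pos: [0.5942, -0.1273, 0.1263]
tool_rot: [[-0.185, 0.983, -0.0], [0.983, 0.185, -0.0], [-0.0, -0.0, -1.0]]
wrist_force: [0.5, -0.5, 0.1]
width: 0.0851
```

Call:
{"name": "jog_arm", "arguments": {"targets": [{"slide": [0,0,-0.01],"twist": 0},{"slide": [0,0,-0.015],"twist": 0},{"slide": [0,0,-0.02],"twist": 0},{"slide": [0,0,-0.03],"twist": 0},{"slide": [0,0,-0.035],"twist": 0},{"slide": [0,0,-0.035],"twist": 0},{"slide": [0,0,-0.025],"twist": 0},{"slide": [0,0,0],"twist": 0}]}}

```text
t: 9.87
eef_pos: [0.5954, -0.1275, 0.3028]
tool_rot: [[-0.185, 0.983, 0.009], [0.983, 0.185, -0.003], [-0.004, 0.008, -1.0]]
wrist_force: [0.3, 0.0, -0.5]
width: 0.0854
```

```bash
python3 k.py pics/s7.png
```

```text
0.08 169 [ 0.5922 -0.1312  0.09  ] [ 0.5872 -0.135   0.08  ] [ 0.6019 -0.1235  0.0998]
0.1 178 [ 0.5922 -0.1312  0.1101] [ 0.5867 -0.1347  0.1002] [ 0.6016 -0.1233  0.12  ]
0.14 473 [ 0.5937 -0.1295  0.155 ] [ 0.5893 -0.1439  0.14  ] [ 0.6002 -0.1103  0.1711]
9.9167 [-0.06140684  0.31913159 -0.21556262] 0.08522380304952556
```

View pics/s7.png

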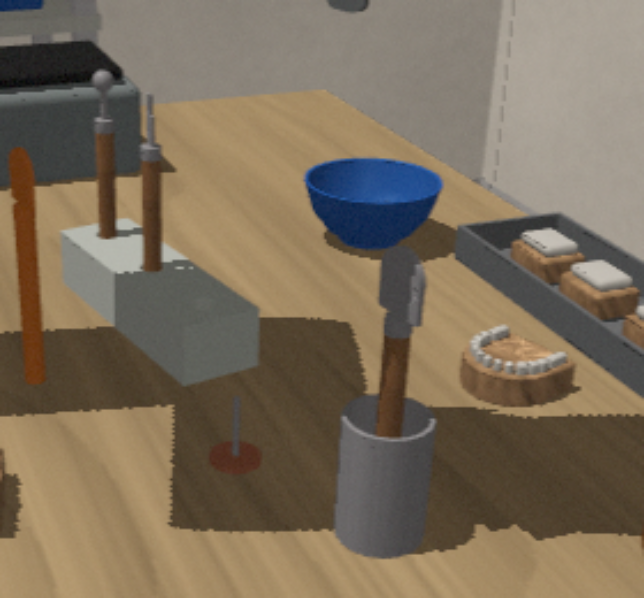

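The spatula stands upright in the cup and the gripper is clear. The other tools are still in the block. I'll let the arm settle and then hand in.

Call:
{"name": "jog_arm", "arguments": {"targets": [{"slide": [0,0,0],"twist": 0},{"slide": [0,0,0],"twist": 0},{"slide": [0,0,0],"twist": 0},{"slide": [0,0,0],"twist": 0},{"slide": [0,0,0],"twist": 0},{"slide": [0,0,0],"twist": 0}]}}

```text
t: 10.42
eef_pos: [0.5942, -0.1273, 0.2958]
tool_rot: [[-0.185, 0.983, -0.001], [0.983, 0.185, 0.0], [0.0, -0.001, -1.0]]
wrist_force: [0.1, -0.2, -0.2]
width: 0.0854
```

```bash
python3 k.py && python3 -c "
from plant import ctrl
print(ctrl.finish_job())"
```

```text
0.08 165 [ 0.5921 -0.1312  0.0899] [ 0.5872 -0.1351  0.08  ] [ 0.6012 -0.1234  0.0999]
0.1 179 [ 0.5923 -0.1312  0.1099] [ 0.5872 -0.1353  0.1001] [ 0.6016 -0.124   0.1199]
0.14 477 [ 0.5936 -0.1295  0.1551] [ 0.5893 -0.1451  0.1401] [ 0.6002 -0.1103  0.1711]
10.4667 [-0.70054517  0.13753815  0.19745642] 0.08541835027726796
the job is handed in; nothing more can be done
None
```

The spatula is standing in the steel cup, handle down and blade up, and the job was handed in at about 10.5 s; no verdict is reported. I gripped it under the handle top, lifted it straight out of the drip block and lowered it to the cup floor. Then I released it and backed the gripper away upward.

Last checks:
- **Spatula:** upright near the cup's axis, with its top at 0.171 m, which puts the foot on the cup floor at about 6 mm. It did not move between the last two readings.
- **Cup, wax knife and ball tool:** in the last picture the cup stands level and the other two tools are in the block. I judged these by eye and did not re-measure their positions.
- **Robot:** touching nothing, with the wrist force near zero.

One small disagreement: the side and wrist cameras placed the handle axis about 2–3 mm apart in y. That was within tolerance, and no check failed.

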